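# Pull the failed board from its test fixture

### The arm

A 6-joint arm with a two-finger parallel gripper is mounted at the origin on the work surface. World frame = base frame: x ahead of the robot, y to its left, z up, the work surface at z = 0. Lengths are in mm, angles in degrees, forces in N, time in s.
With the tool pointing down it reaches from about 300 to 850 mm from the base axis. Payload 4.2 kg.
Tool frame: the origin (TCP) lies at the very end of the fingers, on their centre line; the grasp point (between the pads) lies 19 mm behind it; z points along the fingers, y is the line along which they close (so a half turn about z gives the same grasp; the last joint's range is limited). The gripper opens to 91 mm and grips with 3 to 60 N. Pads are 32 mm wide; open, the fingers measure 118 mm over their backs; the gripper's body (76 mm by 178 mm) begins 60 mm behind the grasp point.
Start: joints at [-72.995, 18.312, 89.639, -0, 72.044, -1.146], TCP at [179.132, -546.402, 213.976] pointing down, gripper open.
Joint ranges: [-177.97, 177.97], [-48.28, 115.42], [12.27, 149.76], [-77.06, 257.06], [2.81, 150.46], [-146.56, 146.56]. Speed limits (degrees/s): [147.25, 147.25, 180, 180, 180, 180].

### API

Orientations are given as [roll, pitch, yaw] about the fixed x, y, z axes, in that order (R = Rz(yaw) Ry(pitch) Rx(roll)).
In Python, from workcell import env, eyes gives the robot as it stands.
- The arm moves only by the tool send_rows, never from a script. Its argument "targets" is text: rows parted by semicolons, each of 7 numbers parted by spaces: the shift along the tool's x, y, z in m, then the turn, a rotation vector about the tool's x, y, z in degrees, then the opening in per cent of the stroke, from 0 (shut) to 100 (fully open). A call has 1 to 12 rows; each row is the pose to reach, as a shift and turn from the pose commanded when the call began, along the tool's axes at that moment; what a row does not reach only later rows make up. A row lasts 1/12 s, in which the tool goes at most 41.7 mm and 7.16 degrees, less where a joint would pass 70% of its speed; a pose out of reach is approached as far as the arm can. A call with a gripper value outside its range is refused whole. The fingers move at their own pace and stop on an object; "grip_force" is the grip in N (left out, the last holds). Time passes only in rows, so rows that repeat a pose let the fingers close. It gives the time, the measured TCP pose, the force, the opening and the grip force at its end, in the units of the state.
- env.state(): the state, without advancing time (a new reading comes with each control period).
- eyes.grab_frame(name): name is "scene" or "top"; returns a dict with "image" (420x560x3 uint8, blue, green, red), "fovy" (degrees; the focal length in pixels is half the picture's height over the tangent of half this angle, whatever the lens; pixels are square), "cx", "cy" (the principal point, pixels), "D" ([k1, k2, p1, p2, k3] as OpenCV has them; the pictures are not rectified), "eye" and "attitude" of the camera in the world. Camera axes: x right, y up, looking along -z (the intrinsics and any distortion apply to the point x, -y, -z); pixel columns grow to the right and rows downward; lengths in mm; the calibration is good to about 2 mm. A picture is of the moment at which its call begins. There is no depth.
- env.job_done(): hands the job in; it is judged then, once.
The state is a dict: "time_s": time; "qpos": joint angles; "qvel": joint speeds; "effort": joint torques, N m; "ee_pos": TCP position; "ee_rot": TCP orientation; "force": force on the tool from outside, world axes, zero at the start; "torque": the same for the moment, N m; "gripper_width": finger opening in mm; "gripper_force": force on a finger pad.
Only numpy, scipy, OpenCV 4.12 (cv2) and the standard library are available. Lean on these libraries where they do the work, as an engineer would, in place of code of your own. Each camera call takes 0.05 s, during which the arm holds its last target. There are 200 camera calls.

### The job

One of the two board test fixtures shows a red beacon: its board has failed. Lift that fixture's spring-loaded finger clear of the terminal blocks and swing it well aside, raise the finger end of the board a little (never more than 20 degrees) and draw it out from under the lip without forcing it, then set it down gently, heat sink up, flat on the yellow job card in the free bay of the red rework tray. Leave the finger open, and leave the passed board clamped in its fixture, the earlier reject and everything else as they are.

Things in the scene. Friction and masses are not known exactly. Their poses are not given: they have to be found in the camera images.
- fixture_a: Test fixture a, fixed: white housing, dark top plate, 290 x 140 mm, plate top 45 mm up. Origin on the table under the centre of the board's place; x runs from the finger end (-125 mm) to the beacon end (+165 mm). The board lies along x, underside 51 mm up, its terminal end at -x. Four side guides stand 2.5 mm clear of its long edges and 2 mm above its top. A beacon stands at x = +125 mm, top 133 mm up.
- lip_a (a point): Middle of the edge of fixture a's steel lip, on its underside (x +56, z 58 mm of the fixture). The lip, 60 mm wide (y), 5 thick, covers the board's last 14 mm, 3 mm above it; two stops, 5 mm higher than the board's top, stand 1.7 mm before its other end. Raise the terminal end 6 to 11 degrees about the bottom edge under the lip (x 70, z 51), draw it 19 mm to -x, lift. Never tilt it over 20 degrees.
- board_a: Green circuit board a, 140 x 76 mm, 4 mm thick, 0.2 to 0.35 kg; it starts in fixture a. Origin at the centre of its underside, x along its length, z up. Hold it by the heat sink in its middle. At its -x end two green terminal blocks 12 mm high stand on it (x -67 to -53 mm, 14 to 34 mm either side of the middle line); towards +x blue capacitors 16 mm high and a black relay.
- sink_a (a point): Top centre of the finned aluminium heat sink of board a, 34 mm above the board's underside, over its centre. The sink is 56 mm long (along the board's x), 40 mm wide (y: grip across this) and 30 mm high on the board; bare low board to each side of it.
- finger_a (a joint): Swing of fixture a's hold-down finger about its upright post (x = -110 mm of the fixture), rad: 0 = over the board along +x, positive anticlockwise from above, stops at -1.7 and 1.7; light friction holds it where left. It also slides up its post, at most 20 mm, against a spring (7 N down, 12 N at the top), and springs down when let go. 0.8 rad or more aside it leaves the board free.
- grip_a (a point): Top centre of the blue wing grip of fixture a's finger, on the post's axis, 105 mm up when down: a bar 40 mm long (x, along the arm), 14 wide (y), 26 high; its axes move with the finger. Under it a steel arm reaches 56 mm; its black pad, 12 x 12 mm, 50 mm from the post, presses on the board between the terminal blocks (gap 28 mm). Raise it 15 to 18 mm before swinging it over them.
- fixture_b: Test fixture b, fixed: white housing, dark top plate, 290 x 140 mm, plate top 45 mm up. Origin on the table under the centre of the board's place; x runs from the finger end (-125 mm) to the beacon end (+165 mm). The board lies along x, underside 51 mm up, its terminal end at -x. Four side guides stand 2.5 mm clear of its long edges and 2 mm above its top. A beacon stands at x = +125 mm, top 133 mm up.
- lip_b (a point): Middle of the edge of fixture b's steel lip, on its underside (x +56, z 58 mm of the fixture). The lip, 60 mm wide (y), 5 thick, covers the board's last 14 mm, 3 mm above it; two stops, 5 mm higher than the board's top, stand 1.7 mm before its other end. Raise the terminal end 6 to 11 degrees about the bottom edge under the lip (x 70, z 51), draw it 19 mm to -x, lift. Never tilt it over 20 degrees.
- board_b: Green circuit board b, 140 x 76 mm, 4 mm thick, 0.2 to 0.35 kg; it starts in fixture b. Origin at the centre of its underside, x along its length, z up. Hold it by the heat sink in its middle. At its -x end two green terminal blocks 12 mm high stand on it (x -67 to -53 mm, 14 to 34 mm either side of the middle line); towards +x blue capacitors 16 mm high and a black relay.
- sink_b (a point): Top centre of the finned aluminium heat sink of board b, 34 mm above the board's underside, over its centre. The sink is 56 mm long (along the board's x), 40 mm wide (y: grip across this) and 30 mm high on the board; bare low board to each side of it.
- finger_b (a joint): Swing of fixture b's hold-down finger about its upright post (x = -110 mm of the fixture), rad: 0 = over the board along +x, positive anticlockwise from above, stops at -1.7 and 1.7; light friction holds it where left. It also slides up its post, at most 20 mm, against a spring (7 N down, 12 N at the top), and springs down when let go. 0.8 rad or more aside it leaves the board free.
- grip_b (a point): Top centre of the blue wing grip of fixture b's finger, on the post's axis, 105 mm up when down: a bar 40 mm long (x, along the arm), 14 wide (y), 26 high; its axes move with the finger. Under it a steel arm reaches 56 mm; its black pad, 12 x 12 mm, 50 mm from the post, presses on the board between the terminal blocks (gap 28 mm). Raise it 15 to 18 mm before swinging it over them.
- beacon_red: The glowing red beacon (failed), 66 mm across and 88 mm high, origin under its base, on the plate of the fixture whose board has failed its test. It may be on either fixture.
- beacon_green: The glowing green beacon (passed), same size, on the plate of the other fixture.
- tray: The red rework tray, fixed, 176 mm (x) x 240 mm (y), walls 4 mm thick and 28 mm high, floor top 5 mm up, origin on the table under its centre. A wall along x parts it into two bays, each 168 x 114 mm inside, centred at y = +58.5 and -58.5 mm.
- card: A stiff yellow job card 148 x 90 mm, 2 mm thick, fixed flat in the middle of the free bay of the tray; origin at the centre of its underside (5 mm up), x along its length.
- board_old: An earlier reject, a board the same as board_a, lying in the other bay of the tray. Leave it.
- screwdriver: Bystander: a screwdriver lying on the table.
- dome_camera: Bystander: a white dome camera, 78 mm across, 72 mm high.
- solder_spool: Bystander: a grey spool, 64 mm across, 50 mm high.
- cleaner: Bystander: a white bottle, 56 mm across, 120 mm high.
Things that resemble listed ones, but are neither listed nor needed, are in the scene too. What is shaped like the board_a but purple is not meant.

How it is judged:
By the outcome, as a careful person would: the job done as asked, in the order asked, and still so for the second after the job is handed in, with the robot touching nothing.
It also fails if it takes over 59 s, if anything falls off the work surface, if the arm or the gripper's body presses on something with over 40 N, if the wrist force passes 120 N, or if a joint passes its speed limit or range.

## Working session

There is one attempt and no reset: what is moved stays moved. The work goes in short steps, Python scripts to look and compute and a tool call to move; the robot and the scene stay as the last step left them, time stands still between calls to the robot, and variables do not carry over. Pictures are saved under pics/ and viewed, at most 12 in all, crops included, and the job is handed in when it is done.

Besides the shell and the picture viewer there is one more tool, called after "Emit:" as name(argument=value, ...) on one line, values as JSON. send_rows: Moves the arm, as the interface text tells. Its arguments: {"type":"object","properties":{"targets":{"type":"string"},"grip_force":{"type":"number"}},"required":["targets"]}

```bash
mkdir -p pics; cat > h.py <<'E'
import numpy as np, cv2
from scipy.spatial.transform import Rotation as R
from workcell import env, eyes
def grab(n,save=None):
    f=eyes.grab_frame(n)
    if save: cv2.imwrite('pics/'+save,f['image'])
    return f
def cam(f):
    fl=210/np.tan(np.radians(f['fovy'])/2)
    K=np.array([[fl,0,f['cx']],[0,fl,f['cy']],[0,0,1.]])
    A=np.array(f['attitude'],float)
    M=A if A.shape==(3,3) else R.from_euler('xyz',A,degrees=True).as_matrix()
    return K,np.array(f['D'],float),M,np.array(f['eye'],float)
def ray(f,uv):
    K,D,M,e=cam(f)
    p=cv2.undistortPoints(np.array(uv,float).reshape(-1,1,2),K,D).reshape(-1,2)
    return e,np.c_[p[:,0],-p[:,1],-np.ones(len(p))]@M.T
def onz(f,uv,z):
    e,d=ray(f,uv); return e+d*((z-e[2])/d[:,2])[:,None]
def proj(f,P):
    K,D,M,e=cam(f); c=(np.array(P,float).reshape(-1,3)-e)@M*[1,-1,-1]
    return cv2.projectPoints(c,np.zeros(3),np.zeros(3),K,D)[0].reshape(-1,2)
E
python3 - <<'E'
from h import *
for n in('scene','top'):
    f=grab(n,n+'0.png'); print({k:v for k,v in f.items() if k!='image'})
print(env.state())
a=cv2.imread('pics/scene0.png');b=cv2.imread('pics/top0.png')
E
```

```text
{'fovy': 49.697591085060566, 'cx': 276.84130581476194, 'cy': 211.9506103821119, 'D': array([0.01687004, 0.        , 0.        , 0.        , 0.        ]), 'eye': array([1227.08261283,   39.50568235, 1276.70355132]), 'attitude': array([29.9334094 ,  0.41363476, 86.37244185])}
{'fovy': 43.09457815405287, 'cx': 275.1690538139695, 'cy': 212.0460988670617, 'D': array([-0.08054192,  0.        ,  0.        ,  0.        ,  0.        ]), 'eye': array([ 425.43552996,   86.03434183, 1341.09953562]), 'attitude': array([  3.78302885,  -1.07997548, -90.41373416])}
{'time_s': 0.1, 'qpos': array([-7.29946509e+01,  1.83466869e+01,  8.96981746e+01,  8.72199088e-04,
        7.20441830e+01, -1.14353915e+00]), 'qvel': array([ 0.02032022, -0.02085848, -0.08662615,  0.01520511, -0.11235156,
       -0.03197939]), 'effort': array([ 1.20993023e-03, -4.13331735e+01, -2.32509881e+01,  7.29811960e-02,
        4.21923527e-02, -6.84786278e-05]), 'ee_pos': array([ 179.00324606, -545.95968972,  213.22571261]), 'ee_rot': array([-1.79910990e+02, -2.60621270e-03,  1.81486167e+01]), 'force': array([-0.23062221, -0.16853581,  0.31765316]), 'torque': array([ 0.03056485, -0.01014328,  0.03102286]), 'gripper_force': 0.0, 'gripper_width': 91.49876566460078}
```

View pics/top0.png

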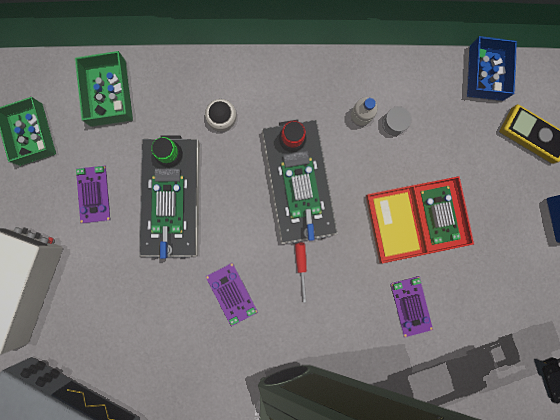

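View pics/scene0.png

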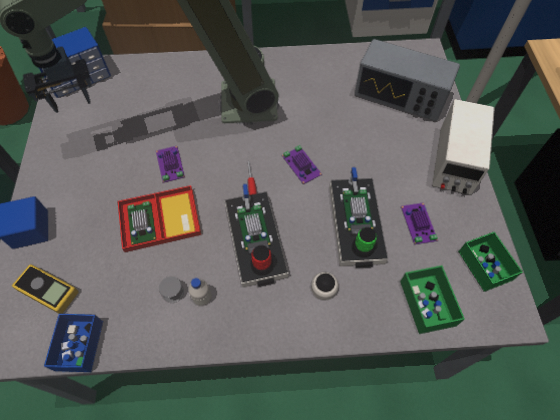

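The top view shows the red beacon at (293,134). Its fixture's board is at (302,186) and its blue grip at (310,232). The green-beacon fixture is at (167,195). The yellow card is at (397,224), with the earlier reject at (441,213) beside it. The purple boards at (93,195), (231,293) and (411,305) are not meant. In the scene view the red beacon is at (262,258) and its board at (254,222). I'll confirm this in one enlarged crop and measure.

```bash
python3 - <<'E'
from h import *
T=grab('top');S=grab('scene')
def hsv(f):return cv2.cvtColor(f['image'],cv2.COLOR_BGR2HSV)
def box(f,lo,hi,roi,z,name,close=3):
    x0,y0,x1,y1=roi
    m=cv2.inRange(hsv(f),lo,hi);k=np.zeros_like(m);k[y0:y1,x0:x1]=m[y0:y1,x0:x1]
    k=cv2.morphologyEx(k,cv2.MORPH_CLOSE,np.ones((close,close)))
    c=max(cv2.findContours(k,0,1)[0],key=cv2.contourArea)
    P=onz(f,c.reshape(-1,2),z)[:,:2].astype(np.float32)
    r=cv2.minAreaRect(P);b=cv2.boxPoints(r)
    e=[b[1]-b[0],b[2]-b[1]];l=max(e,key=np.linalg.norm)
    print(name,'c',np.round(r[0],1),'size',np.round(r[1],1),'long dir',round(np.degrees(np.arctan2(l[1],l[0]))%180,1),len(c))
    return c
for f,n,rb,rg,rc,rt,rp in((T,'top',(255,110,330,160),(295,215,325,245),(370,180,425,260),(360,170,480,270),(255,115,345,250)),
   (S,'scene',(235,235,285,280),(235,180,255,200),(155,185,205,245),(110,180,210,255),(220,180,295,290))):
    print(n)
    box(f,(105,100,50),(128,255,255),rg,105,'grip105')
    box(f,(22,110,100),(35,255,255),rc,7,'card',15)
    c=box(f,(0,120,60),(9,255,255),rt,28,'tray',3)
    box(f,(40,70,30),(85,255,255),rp,55,'board',15)
    box(f,(0,0,150),(180,50,255),(285,165,318,205) if n=='top' else (240,208,268,238),85,'sink',5)
a=T['image'][110:260,240:340];b=S['image'][175:295,215:305]
a=cv2.resize(a,None,fx=4,fy=4,interpolation=3);b=cv2.resize(b,None,fx=4,fy=4,interpolation=3)
o=np.zeros((600,770,3),np.uint8);o[:600,:400]=a;o[:480,405:765]=b
cv2.imwrite('pics/c1.png',o)
E
```

```text
top
grip105 c [462.  -19.5] size [37.3 14.5] long dir 3.7 40
card c [ 485.1 -265. ] size [147.2 129.3] long dir 10.3 207
tray c [ 492.2 -301.2] size [175.7 244.1] long dir 100.9 320
board c [569.7  -2.2] size [140.5  77.9] long dir 9.6 175
sink c [578.4  -6.5] size [72.9 74.6] long dir 100.7 121
scene
grip105 c [470.9 -18. ] size [48.5 12. ] long dir 7.7 30
card c [ 483.6 -243.9] size [140.2  84.8] long dir 10.8 123
tray c [ 502.3 -299.7] size [188.3 240.7] long dir 101.0 245
board c [565.9  -1.7] size [133.9  76.9] long dir 9.8 122
sink c [572.1  -1.6] size [49.  37.7] long dir 9.3 49
```

View pics/c1.png

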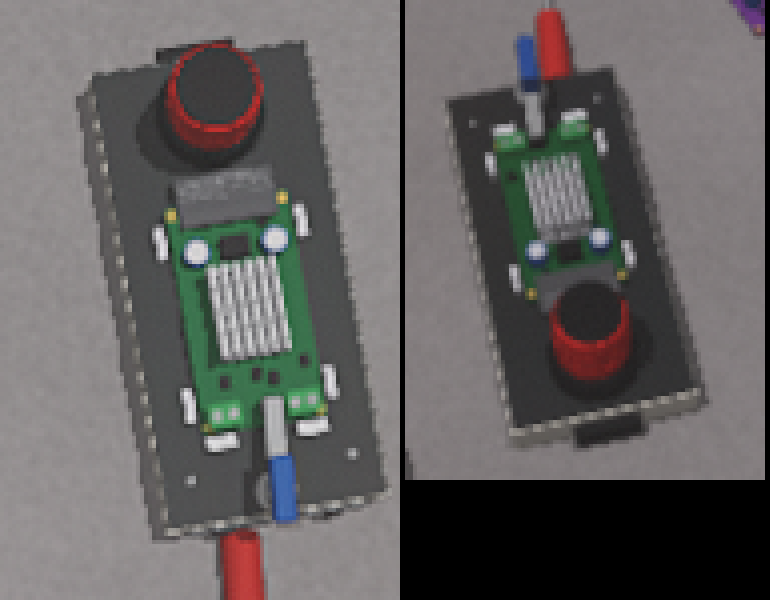

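```bash
cat > go.py <<'E'
# usage: go.py x y z pitch yaw ... : rows (m, deg) from the commanded pose kept in cmd.npy; several poses = several rows of one call
import sys,os; from h import *
c=np.load('cmd.npy') if os.path.exists('cmd.npy') else np.array([179.132,-546.402,213.976,180,0,18.149])
E=lambda a:R.from_euler('xyz',a,degrees=True)
R0=E(c[3:])
for p in np.array(sys.argv[1:],float).reshape(-1,5):
    R1=E([180,p[3],p[4]])
    d=np.round(R0.inv().apply(p[:3]-c[:3])/1000,4); w=np.round((R0.inv()*R1).as_rotvec(degrees=True),1)
    print(*d,*w, ' rows>=',int(np.ceil(max(np.linalg.norm(d)/.0417,np.linalg.norm(w)/7.16))))
q=R0*R.from_rotvec(w,degrees=True)
np.save('cmd.npy',np.r_[c[:3]+R0.apply(d*1000),q.as_euler('xyz',degrees=True)])
E
python3 - <<'E'
from h import *
T=grab('top')
print('sink',onz(T,[[302.2,186.8]],85))
print('card', onz(T,[[397,224]],7))
m=cv2.inRange(cv2.cvtColor(T['image'],cv2.COLOR_BGR2HSV),(18,90,90),(40,255,255));m[:,:370]=0;m[:,425:]=0;m[:175]=0;m[265:]=0
m=cv2.morphologyEx(cv2.morphologyEx(m,2,np.ones((3,3))),3,np.ones((15,15)))
c=max(cv2.findContours(m,0,1)[0],key=cv2.contourArea);P=onz(T,c.reshape(-1,2),7)[:,:2].astype(np.float32);print(cv2.minAreaRect(P))
E
python3 go.py 461.5 -20 150 0 6.5
```

```text
sink [[568.11673984  -2.97129528  85.        ]]
card [[ 481.29840478 -248.12352978    7.        ]]
((485.7529602050781, -265.4323425292969), (147.941650390625, 130.9591064453125), 10.523449897766113)
0.4323 -0.4123 0.064 -0.0 -0.0 11.6  rows>= 15
```

Emit:
send_rows(targets="0.05 -0.05 0 0 0 1.5 100;0.08 -0.08 0 0 0 2 100;0.11 -0.105 0 0 0 3 100;0.14 -0.13 0 0 0 4 100;0.17 -0.16 0 0 0 5 100;0.195 -0.185 0 0 0 5.5 100;0.22 -0.21 0 0 0 6 100;0.25 -0.24 0 0 0 7 100;0.28 -0.265 0 0 0 8 100;0.305 -0.29 0 0 0 9 100;0.33 -0.31 0 0 0 10 100;0.33 -0.31 0 0 0 10 100", grip_force=30)

```text
time_s: 1.25
ee_pos: [398.7, -144.3, 214.1]
ee_rot: [-179.9, -0.1, 8.5]
force: [0.2, 0.3, 0.6]
gripper_width: 91.2
gripper_force: 0.0
```

```bash
python3 - <<'E'
from h import *
s=env.state();print(s['ee_pos'],s['ee_rot'],s['qpos'])
R0=R.from_euler('xyz',[180,0,18.149],degrees=True)
np.save('cmd.npy',np.r_[np.array([179.132,-546.402,213.976])+R0.apply([330,-310,0]),(R0*R.from_rotvec([0,0,10],degrees=True)).as_euler('xyz',degrees=True)]);print(np.load('cmd.npy'))
E
python3 go.py 461.5 -20 150 0 6.5
```

```text
[ 398.67871724 -144.26251868  214.14363907] [-1.79894800e+02 -1.44091975e-01  8.50753581e+00] [-21.57632702   4.5161341  107.61800496   0.17633634  67.79400764
  59.84946307]
[ 396.15274332 -149.03315753  213.976       180.            0.
    8.149     ]
0.083 -0.1185 0.064 0.0 -0.0 1.6  rows>= 4
```

Emit:
send_rows(targets="0.02 -0.03 0.016 0 0 0.5 60;0.04 -0.06 0.032 0 0 1 60;0.062 -0.09 0.048 0 0 1.3 60;0.083 -0.1185 0.064 0 0 1.6 60;0.083 -0.1185 0.064 0 0 1.6 60;0.083 -0.1185 0.064 0 0 1.6 60;0.083 -0.1185 0.064 0 0 1.6 60;0.083 -0.1185 0.064 0 0 1.6 60")

```text
time_s: 1.92
ee_pos: [461.4, -21.2, 150.5]
ee_rot: [180.0, -0.0, 6.5]
force: [-0.3, -0.0, -0.7]
gripper_width: 54.8
gripper_force: 0.0
```

```bash
python3 - <<'E'
from h import *
s=env.state();print(s['ee_pos'],s['ee_rot'])
f=grab('scene');a=cv2.resize(f['image'][130:290,170:330],None,fx=3.7,fy=3.7,interpolation=3);cv2.imwrite('pics/c2.png',a)
E
```

```text
[461.36706182 -21.20215205 150.49762648] [ 1.79961957e+02 -4.18547024e-02  6.47266715e+00]
```

View pics/c2.png

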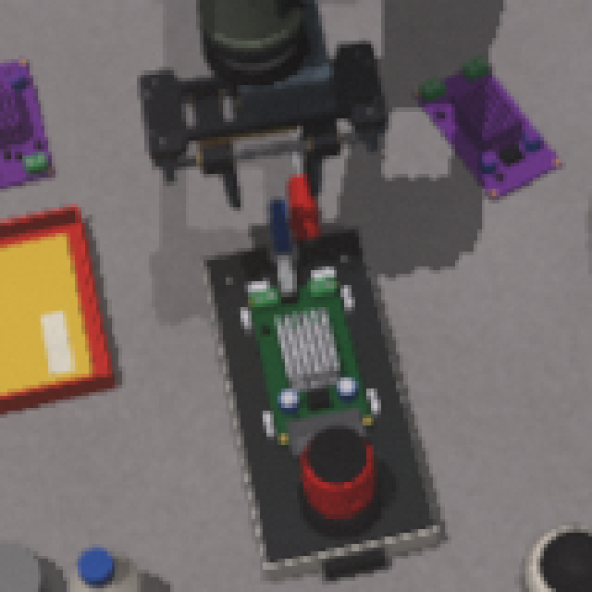

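The crop shows the open fingers at (237,200) and (315,190), straddling the blue grip at (280,225). The finger arm points between the terminal blocks. I'll descend.

Emit:
send_rows(targets="0 -0.001 0.02 0 0 0 60;0 -0.001 0.04 0 0 0 60;0 -0.001 0.06 0 0 0 60;0 -0.001 0.073 0 0 0 60;0 -0.001 0.073 0 0 0 60;0 -0.001 0.073 0 0 0 20;0 -0.001 0.073 0 0 0 0;0 -0.001 0.073 0 0 0 0;0 -0.001 0.073 0 0 0 0;0 -0.001 0.073 0 0 0 0;0 -0.001 0.073 0 0 0 0;0 -0.001 0.073 0 0 0 0", grip_force=35)

```text
time_s: 2.97
ee_pos: [461.7, -19.6, 77.6]
ee_rot: [179.9, -0.0, 6.6]
force: [-0.9, -4.3, 4.2]
gripper_width: 14.0
gripper_force: 48.3
```

Emit:
send_rows(targets="0 0.001 -0.005 0 0 0 0;0 0.001 -0.010 0 0 0 0;0 0.001 -0.014 0 0 0 0;0 0.001 -0.017 0 0 0 0;0 0.001 -0.017 0 0 0 0;0 0.001 -0.017 0 0 0 0")

```text
time_s: 3.47
ee_pos: [461.7, -19.8, 93.8]
ee_rot: [-180.0, -0.0, 6.5]
force: [5.5, 1.2, -10.5]
gripper_width: 14.1
gripper_force: 46.7
```

Emit:
send_rows(targets="0 0 0 0 0 -6 0;0 0 0 0 0 -12 0;0 0 0 0 0 -18 0;0 0 0 0 0 -24 0;0 0 0 0 0 -30 0;0 0 0 0 0 -36 0;0 0 0 0 0 -42 0;0 0 0 0 0 -48 0;0 0 0 0 0 -54 0;0 0 0 0 0 -60 0;0 0 0 0 0 -66 0;0 0 0 0 0 -70 0")

```text
time_s: 4.47
ee_pos: [461.4, -19.4, 93.5]
ee_rot: [-180.0, -0.0, 76.8]
force: [4.0, 3.0, -9.7]
gripper_width: 13.5
gripper_force: 46.6
```

Emit:
send_rows(targets="0 0 0 0 0 0 0;0 0 0 0 0 0 0")

```text
time_s: 4.63
ee_pos: [461.3, -19.4, 93.5]
ee_rot: [-180.0, -0.0, 76.4]
force: [4.3, 2.8, -12.0]
gripper_width: 13.8
gripper_force: 46.6
```

Emit:
send_rows(targets="0 0 0.006 0 0 0 0;0 0 0.011 0 0 0 0;0 0 0.0165 0 0 0 0;0 0 0.0165 0 0 0 0;0 0 0.0165 0 0 0 30;0 0 0.0165 0 0 0 50;0 0 0.0165 0 0 0 50;0 0 0.0165 0 0 0 50;0 0 0.0165 0 0 0 50")

```text
time_s: 5.38
ee_pos: [461.5, -20.2, 77.8]
ee_rot: [180.0, 0.0, 76.5]
force: [-0.0, -0.0, 0.4]
gripper_width: 43.7
gripper_force: 0.0
```

Emit:
send_rows(targets="0 0 -0.02 0 0 0 50;0 0 -0.05 0 0 0 50;0 0 -0.08 0 0 0 60;0 0 -0.11 0 0 0 80;0 0 -0.11 0 0 0 80;0 0 -0.11 0 0 0 80")

```text
time_s: 5.88
ee_pos: [462.4, -20.1, 189.1]
ee_rot: [179.8, -0.0, 76.5]
force: [-0.8, -0.3, -0.5]
gripper_width: 69.2
gripper_force: 0.0
```

```bash
python3 - <<'E'
from h import *
s=env.state();print(s['ee_pos'],s['ee_rot'],s['force'])
c=np.array([461.5,-20,187,180,0,76.5]);c[:3]=s['ee_pos'];c[3:]=[180,0,s['ee_rot'][2]];np.save('cmd.npy',c)
f=grab('top');a=cv2.resize(f['image'][110:260,240:340],None,fx=4,fy=4,interpolation=3);cv2.imwrite('pics/c3.png',a)
E
python3 go.py 567.5 -2.5 150 0 9.5
```

```text
[462.41359883 -20.11352971 189.09917582] [ 1.79759294e+02 -2.63555979e-02  7.65442654e+01] [-0.78149656 -0.28631786 -0.49875733]
0.0416 0.0981 0.0391 0.0 -0.0 67.0  rows>= 10
```

View pics/c3.png

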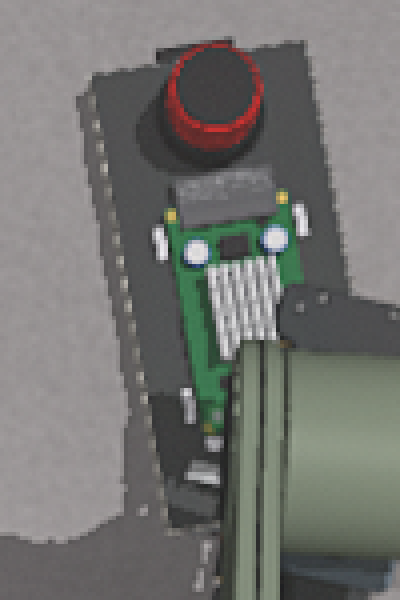

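The crop shows the finger's arm and pad now pointing left of the post at (200,475), clear of the board. Next I'll move above the heat sink.

Emit:
send_rows(targets="0.004 0.01 0.004 0 0 6.7 80;0.008 0.02 0.008 0 0 13.4 80;0.012 0.029 0.012 0 0 20.1 80;0.017 0.039 0.016 0 0 26.8 80;0.021 0.049 0.02 0 0 33.5 80;0.025 0.059 0.024 0 0 40.2 80;0.029 0.069 0.028 0 0 46.9 80;0.033 0.079 0.032 0 0 53.6 80;0.038 0.089 0.036 0 0 60.3 80;0.0415 0.098 0.039 0 0 67 80;0.0415 0.098 0.039 0 0 67 80;0.0415 0.098 0.039 0 0 67 80")

```text
time_s: 6.93
ee_pos: [565.3, -2.4, 146.5]
ee_rot: [-180.0, 0.2, 9.7]
force: [-0.8, 0.0, -1.1]
gripper_width: 73.2
gripper_force: 0.0
```

Emit:
send_rows(targets="0 0 0 0 0 0 80;0 0 0 0 0 0 80")

```text
time_s: 7.1
ee_pos: [565.6, -2.5, 148.1]
ee_rot: [-180.0, 0.1, 9.6]
force: [-0.6, -0.8, 0.2]
gripper_width: 73.1
gripper_force: 0.0
```

```bash
python3 - <<'E'
from h import *
s=env.state();print(s['ee_pos'],s['ee_rot'],s['force'])
f=grab('scene');a=cv2.resize(f['image'][160:290,190:310],None,fx=4.5,fy=4.5,interpolation=3)
# finger-direction projected marks: board frame corners expected from estimate
o=np.array([567.5,-2.5]);t=np.radians(9.5);Q=np.array([[np.cos(t),-np.sin(t)],[np.sin(t),np.cos(t)]])
for p in[(28,20),(28,-20),(-28,20),(-28,-20)]:
    u=proj(f,np.r_[o+Q@p,85])[0];cv2.circle(a,tuple(int(v) for v in (u-[190,160])*4.5),3,(0,0,255),-1)
for p in[(70,38),(70,-38),(-70,38),(-70,-38)]:
    u=proj(f,np.r_[o+Q@p,55])[0];cv2.circle(a,tuple(int(v) for v in (u-[190,160])*4.5),3,(0,255,255),-1)
cv2.imwrite('pics/c4.png',a)
E
```

```text
[565.5843418   -2.49248509 148.14771531] [-1.79996344e+02  6.76929314e-02  9.64007213e+00] [-0.55513322 -0.77213062  0.15535071]
```

View pics/c4.png

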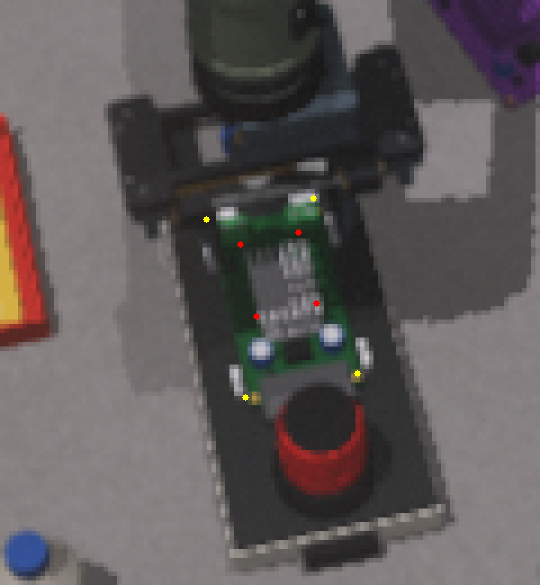

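The crop shows the gripper above the sink, with the board seen 2–3 mm right of and below my marks. That agrees with the post position found by touch, so I'll use centre (570, −1.7) and yaw 9.7.

```bash
python3 - <<'E'
from h import *
s=env.state();c=np.r_[s['ee_pos'],180,0,s['ee_rot'][2]];np.save('cmd.npy',c)
E
python3 go.py 570 -1.7 61 0 9.7
```

```text
0.0043 -0.0001 0.0874 0.0 0.0 -0.1  rows>= 3
```

Emit:
send_rows(targets="0.0045 0 0.02 0 0 0 62;0.0045 0 0.04 0 0 0 62;0.0045 0 0.06 0 0 0 62;0.0045 0 0.075 0 0 0 62;0.0045 0 0.083 0 0 0 62;0.0045 0 0.0865 0 0 0 62;0.0045 0 0.0865 0 0 0 62;0.0045 0 0.0865 0 0 0 62;0.0045 0 0.0865 0 0 0 62")

```text
time_s: 7.9
ee_pos: [571.7, -1.7, 63.1]
ee_rot: [180.0, -0.1, 9.6]
force: [0.6, 0.6, 0.0]
gripper_width: 56.4
gripper_force: 0.0
```

Emit:
send_rows(targets="-0.001 0 0.0025 0 0 0 55;-0.001 0 0.0025 0 0 0 48;-0.001 0 0.0025 0 0 0 44;-0.001 0 0.0025 0 0 0 40;-0.001 0 0.0025 0 0 0 36;-0.001 0 0.0025 0 0 0 36;-0.001 0 0.0025 0 0 0 36;-0.001 0 0.0025 0 0 0 36;-0.001 0 0.0025 0 0 0 36", grip_force=15)

```text
time_s: 8.65
ee_pos: [570.0, -1.9, 59.7]
ee_rot: [180.0, -0.0, 9.6]
force: [-1.0, 0.5, 3.2]
gripper_width: 40.0
gripper_force: 15.0
```

The sink is gripped at 40 mm with no side load. But with the finger at about 67°, drawing the board 19 mm would leave only about 1.5 mm to the finger arm. I'll let go and swing the finger to about 88° first.

Emit:
send_rows(targets="0 0 0 0 0 0 50;0 0 0 0 0 0 62;0 0 0 0 0 0 62;0 0 -0.02 0 0 0 62;0 0 -0.045 0 0 0 62;0 0 -0.07 0 0 0 62;0 0 -0.09 0 0 0 62;0 0 -0.1 0 0 0 62;0 0 -0.1 0 0 0 62;0 0 -0.1 0 0 0 62")

```text
time_s: 9.48
ee_pos: [569.6, -1.8, 159.0]
ee_rot: [180.0, 0.0, 9.5]
force: [-0.1, 0.6, -0.5]
gripper_width: 56.6
gripper_force: 0.0
```

Emit:
send_rows(targets="-0.01 0 0 0 0 -6 62;-0.02 0 0 0 0 -12 62;-0.03 0 0 0 0 -18 62;-0.04 0 0 0 0 -24 62;-0.05 0 0 0 0 -30 62;-0.06 0 0 0 0 -36 62;-0.07 0 0 0 0 -42 62;-0.08 0 0 0 0 -48 62;-0.09 0 0 0 0 -54 62;-0.1 0 0 0 0 -60 62;-0.11 0 0 0 0 -66.8 62;-0.11 0 0 0 0 -66.8 62")

```text
time_s: 10.48
ee_pos: [458.4, -20.1, 157.5]
ee_rot: [-179.7, 0.1, 76.4]
force: [-0.3, 0.1, -1.0]
gripper_width: 56.9
gripper_force: 0.0
```

Emit:
send_rows(targets="0 0 0 0 0 0 60;0 0 0 0 0 0 60;0 0 0 0 0 0 60")

```text
time_s: 10.73
ee_pos: [461.9, -20.0, 159.0]
ee_rot: [-180.0, 0.0, 76.3]
force: [-0.0, -0.3, -0.3]
gripper_width: 54.8
gripper_force: 0.0
```

Emit:
send_rows(targets="0 0 0.025 0 0 0 60;0 0 0.05 0 0 0 60;0 0 0.07 0 0 0 60;0 0 0.08 0 0 0 60;0 0 0.08 0 0 0 50;0 0 0.08 0 0 0 20;0 0 0.08 0 0 0 0;0 0 0.08 0 0 0 0;0 0 0.08 0 0 0 0;0 0 0.08 0 0 0 0;0 0 0.08 0 0 0 0;0 0 0.08 0 0 0 0", grip_force=30)

```text
time_s: 11.73
ee_pos: [461.4, -20.0, 80.0]
ee_rot: [180.0, -0.0, 76.3]
force: [-2.0, 0.2, 4.9]
gripper_width: 13.7
gripper_force: 30.0
```

Emit:
send_rows(targets="0 0 -0.003 0 0 -5 0;0 0 -0.003 0 0 -10 0;0 0 -0.003 0 0 -15 0;0 0 -0.003 0 0 -19 0;0 0 -0.003 0 0 -22 0;0 0 0 0 0 -22 0;0 0 0 0 0 -22 0;0 0 0 0 0 -22 30;0 0 0 0 0 -22 50;0 0 0 0 0 -22 50;0 0 0 0 0 -22 50;0 0 0 0 0 -22 50")

```text
time_s: 12.73
ee_pos: [461.4, -20.1, 79.3]
ee_rot: [-180.0, 0.0, 98.3]
force: [0.0, -0.1, -0.1]
gripper_width: 43.7
gripper_force: 0.0
```

Emit:
send_rows(targets="0 0 -0.02 0 0 0 50;0 0 -0.045 0 0 0 50;0 0 -0.07 0 0 0 50;0 0 -0.085 0 0 0 62;0 0 -0.085 0 0 0 62;0 0 -0.085 0 0 0 62")

```text
time_s: 13.23
ee_pos: [461.7, -20.1, 164.7]
ee_rot: [179.9, 0.0, 98.3]
force: [0.1, -0.2, -0.9]
gripper_width: 56.2
gripper_force: 0.0
```

```bash
python3 - <<'E'
from h import *
s=env.state();c=np.r_[s['ee_pos'],180,0,s['ee_rot'][2]];np.save('cmd.npy',c);print(c)
E
python3 go.py 570 -1.8 150 0 9.7
```

```text
[461.68769683 -20.09129542 164.74341922 180.           0.
  98.34543309]
0.0024 0.1098 0.0147 0.0 -0.0 88.6  rows>= 13
```

Emit:
send_rows(targets="0 0.01 0.001 0 0 7 62;0 0.02 0.002 0 0 14 62;0.001 0.03 0.003 0 0 21 62;0.001 0.04 0.004 0 0 28 62;0.001 0.05 0.005 0 0 35 62;0.001 0.06 0.006 0 0 42 62;0.001 0.07 0.007 0 0 49 62;0.002 0.08 0.008 0 0 56 62;0.002 0.09 0.009 0 0 63 62;0.002 0.1 0.01 0 0 70 62;0.0025 0.11 0.01 0 0 77 62;0.0025 0.11 0.01 0 0 82 62")

```text
time_s: 14.23
ee_pos: [570.6, -1.3, 152.1]
ee_rot: [-180.0, 0.1, 16.0]
force: [0.6, 0.7, 0.3]
gripper_width: 56.4
gripper_force: 0.0
```

Emit:
send_rows(targets="0 0 0 0 0 6.6 62;0 0 0 0 0 6.6 62;0 0 0 0 0 6.6 62;0 0 0 0 0 6.6 62")

```text
time_s: 14.57
ee_pos: [569.3, -1.6, 153.4]
ee_rot: [-180.0, 0.1, 9.9]
force: [-0.2, -0.4, -0.4]
gripper_width: 56.5
gripper_force: 0.0
```

Emit:
send_rows(targets="0 0 0.025 0 0 0 62;0 0 0.05 0 0 0 62;0 0 0.07 0 0 0 62;0 0 0.083 0 0 0 62;0 0 0.09 0 0 0 62;0 0 0.093 0 0 0 62;0 0 0.093 0 0 0 55;0 0 0.093 0 0 0 48;0 0 0.093 0 0 0 42;0 0 0.093 0 0 0 36;0 0 0.093 0 0 0 36;0 0 0.093 0 0 0 36", grip_force=15)

```text
time_s: 15.57
ee_pos: [570.7, -1.7, 62.4]
ee_rot: [180.0, -0.1, 9.8]
force: [0.0, -0.1, 4.1]
gripper_width: 39.6
gripper_force: 15.0
```

Emit:
send_rows(targets="0 0 0 0 0 0 36;0 0 0 0 0 0 36;0 0 0 0 0 0 33;0 0 0 0 0 0 33", grip_force=45)

```text
time_s: 15.9
ee_pos: [570.7, -1.7, 62.5]
ee_rot: [180.0, -0.1, 9.8]
force: [0.0, 0.3, 5.9]
gripper_width: 40.1
gripper_force: 45.0
```

```bash
python3 - <<'E'
from h import *
s=env.state();c=np.r_[s['ee_pos'],180,0,s['ee_rot'][2]];np.save('cmd.npy',c);print(c,s['force'],s['torque'],s['gripper_width'])
t=np.radians(9.7);u=np.array([np.cos(t),np.sin(t),0]);k=[0,0,1.]
x,y,z=c[:3]; piv=np.array([570,-1.7,0])+70*u+[0,0,51]
args=[]
for a,d,dz in[(2,0,.3),(4,0,.3),(6,0,.3),(8,0,.3),(8,5,.3),(8,10,.3),(8,15,.5),(8,19,.5)]:
    r=R.from_rotvec(a*np.array([-np.sin(t),np.cos(t),0]),degrees=True)
    p=piv+r.apply(c[:3]-piv)-d*u+[0,0,dz]; args+=[*p,a,c[5]]
import subprocess
subprocess.run(['python3','go.py',*map(str,args)])
E
```

```text
0.0004 0.0 -0.0027 0.0 -2.0 0.0  rows>= 1
0.001 0.0 -0.0051 -0.0 -4.0 -0.0  rows>= 1
0.0016 0.0 -0.0075 0.0 -6.0 0.0  rows>= 1
0.0023 0.0 -0.0098 0.0 -8.0 -0.0  rows>= 2
-0.0027 -0.0 -0.0098 0.0 -8.0 -0.0  rows>= 2
-0.0077 -0.0 -0.0098 0.0 -8.0 -0.0  rows>= 2
-0.0127 -0.0 -0.01 0.0 -8.0 -0.0  rows>= 2
-0.0167 -0.0 -0.01 0.0 -8.0 -0.0  rows>= 2
[570.70132411  -1.6669946   62.49333416 180.           0.
   9.75133688] [0.01498145 0.27541246 5.90810421] [-0.04353835  0.06454939  0.01397812] 40.14133773842583
```

Emit:
send_rows(targets="0.0004 0 -0.0027 0 -2 0 33;0.0007 0 -0.004 0 -3 0 33;0.001 0 -0.0055 0 -4 0 33;0.0013 0 -0.0068 0 -5 0 33;0.0016 0 -0.008 0 -6 0 33;0.002 0 -0.0092 0 -7 0 33;0.0023 0 -0.0103 0 -8 0 33;0.0023 0 -0.0103 0 -8 0 33;0.0023 0 -0.0103 0 -8 0 33;0.0023 0 -0.0103 0 -8 0 33")

```text
time_s: 16.73
ee_pos: [571.8, -1.2, 71.4]
ee_rot: [-180.0, 8.0, 9.8]
force: [0.3, 0.4, -2.3]
gripper_width: 39.7
gripper_force: 45.0
```

```bash
python3 - <<'E'
from h import *
s=env.state();print(s['ee_pos'],s['ee_rot'],s['force'],s['torque'])
f=grab('scene');a=cv2.resize(f['image'][160:290,190:310],None,fx=4.5,fy=4.5,interpolation=3)
cv2.imwrite('pics/c5.png',a)
E
```

```text
[571.84154408  -1.19185713  71.43603825] [-179.9951792     8.02682446    9.75304034] [ 0.34146286  0.35819007 -2.32109743] [ 0.03073077 -0.23616458  0.05392655]
```

View pics/c5.png

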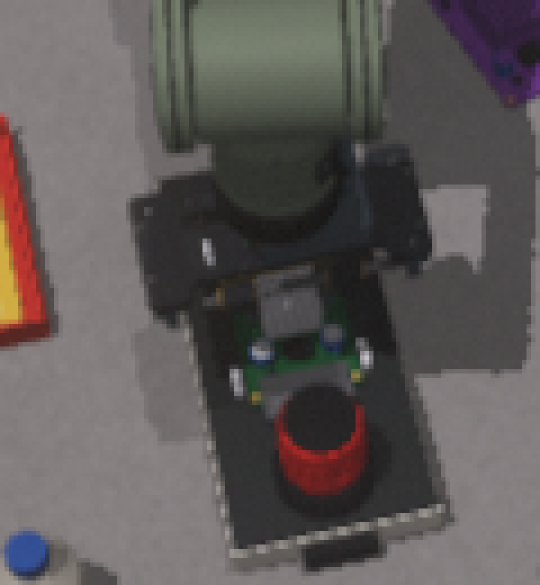

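The crop shows the board still under the lip, with the sink held at (290,300). The wrist reads about the board's weight, −2.3 N, so it is free. I'll draw it out slowly.

Emit:
send_rows(targets="-0.002 0 0.0003 0 0 0 33;-0.004 0 0.0006 0 0 0 33;-0.006 0 0.0008 0 0 0 33;-0.008 0 0.0011 0 0 0 33;-0.01 0 0.0014 0 0 0 33;-0.01 0 0.0014 0 0 0 33")

```text
time_s: 17.28
ee_pos: [561.8, -3.0, 72.0]
ee_rot: [180.0, 8.0, 9.7]
force: [-0.5, -0.4, 0.4]
gripper_width: 39.8
gripper_force: 45.0
```

Emit:
send_rows(targets="-0.002 0 0.0003 0 0 0 33;-0.004 0 0.0006 0 0 0 33;-0.006 0 0.0007 0 0 0 33;-0.008 0 0.0009 0 0 0 33;-0.01 0 0.001 0 0 0 33;-0.01 0 0.001 0 0 0 33;-0.01 0 0.001 0 0 0 33")

```text
time_s: 17.87
ee_pos: [551.6, -4.7, 71.8]
ee_rot: [-180.0, 8.1, 9.7]
force: [-0.4, -1.1, -2.8]
gripper_width: 39.7
gripper_force: 45.0
```

Emit:
send_rows(targets="-0.0007 0 -0.005 0 0 0 33;-0.0021 0 -0.015 0 0 0 33;-0.0042 0 -0.03 0 0 0 33;-0.007 0 -0.05 0 0 0 33;-0.0105 0 -0.075 0 0 0 33;-0.014 0 -0.099 0 0 0 33;-0.014 0 -0.099 0 2 0 33;-0.014 0 -0.099 0 4 0 33;-0.014 0 -0.099 0 6 0 33;-0.014 0 -0.099 0 8 0 33;-0.014 0 -0.099 0 8 0 33;-0.014 0 -0.099 0 8 0 33")

```text
time_s: 18.87
ee_pos: [552.0, -4.7, 173.1]
ee_rot: [180.0, -0.0, 9.7]
force: [0.6, 0.4, -2.4]
gripper_width: 39.9
gripper_force: 45.0
```

```bash
python3 - <<'E'
from h import *
s=env.state();c=np.r_[s['ee_pos'],180,s['ee_rot'][1],s['ee_rot'][2]];np.save('cmd.npy',c);print(c,s['force'])
f=grab('scene');T=grab('top')
S=f['image']
def rect(f,roi,z,n):
    x0,y0,x1,y1=roi;m=np.zeros((420,560),np.uint8);m[y0:y1,x0:x1]=cv2.inRange(cv2.cvtColor(f['image'],40),(22,110,100),(35,255,255))[y0:y1,x0:x1]
    m=cv2.morphologyEx(m,3,np.ones((15,15)));q=max(cv2.findContours(m,0,1)[0],key=cv2.contourArea)
    P=onz(f,q.reshape(-1,2),z)[:,:2].astype(np.float32);print(n,cv2.minAreaRect(P))
rect(f,(155,185,205,245),7,'scene');rect(T,(370,180,418,265),7,'top')
a=cv2.resize(S[140:270,100:300],None,fx=4,fy=4,interpolation=3);cv2.imwrite('pics/c6.png',a)
b=cv2.resize(T['image'][165:275,280:480],None,fx=4,fy=4,interpolation=3);cv2.imwrite('pics/c7.png',b)
E
```

```text
[ 5.51967836e+02 -4.71973791e+00  1.73072553e+02  1.80000000e+02
 -9.99299759e-03  9.74322953e+00] [ 0.60620703  0.44402789 -2.40854896]
scene ((483.77911376953125, -243.89854431152344), (139.82254028320312, 84.80352783203125), 10.839770317077637)
top ((481.8708801269531, -245.8207244873047), (147.17030334472656, 89.72438049316406), 10.921431541442871)
```

View pics/c6.png

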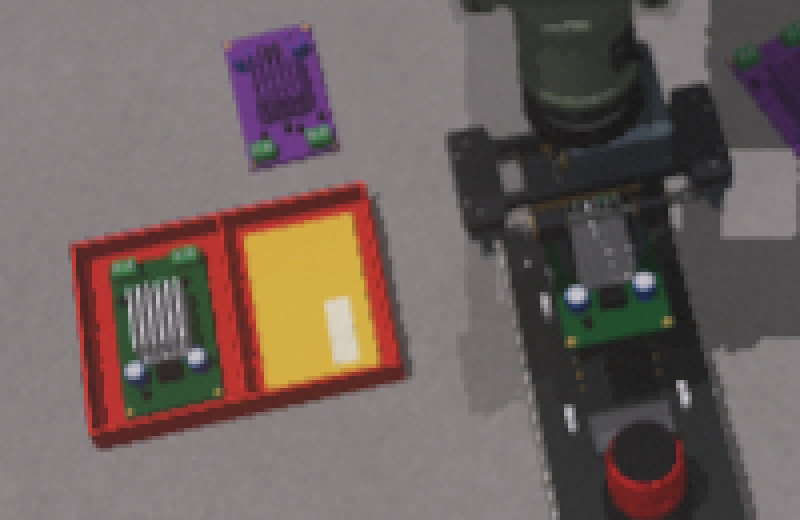

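View pics/c7.png

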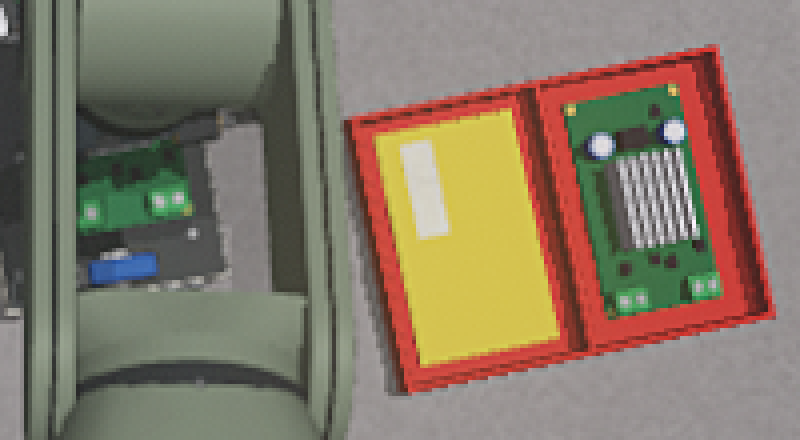

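Both crops show the board held level. In the top crop the finger is open at (125,268) and the card is free at (470,240), with the reject beside it. Both views put the card at about (482.8, −244.8), yaw 10.9.

```bash
python3 go.py 482.8 -244.8 110 0 10.9
```

```text
-0.1088 0.2249 0.0631 0.0 -0.0 -1.2  rows>= 7
```

Emit:
send_rows(targets="-0.006 0.013 0 0 0 0 33;-0.017 0.035 0 0 0 -0.2 33;-0.03 0.062 0.003 0 0 -0.4 33;-0.044 0.09 0.01 0 0 -0.6 33;-0.058 0.12 0.02 0 0 -0.8 33;-0.072 0.149 0.032 0 0 -1 33;-0.086 0.178 0.045 0 0 -1.2 33;-0.097 0.201 0.055 0 0 -1.2 33;-0.105 0.217 0.061 0 0 -1.2 33;-0.1088 0.2249 0.063 0 0 -1.2 33;-0.1088 0.2249 0.063 0 0 -1.2 33;-0.1088 0.2249 0.063 0 0 -1.2 33")

```text
time_s: 19.97
ee_pos: [483.7, -244.6, 109.3]
ee_rot: [-180.0, -0.0, 10.9]
force: [0.7, 0.3, -2.0]
gripper_width: 39.6
gripper_force: 45.0
```

Emit:
send_rows(targets="0 0 0 0 0 0 33;0 0 0 0 0 0 33;0 0 0 0 0 0 33;0 0 0 0 0 0 33")

```text
time_s: 20.3
ee_pos: [483.5, -244.0, 109.5]
ee_rot: [180.0, -0.0, 11.0]
force: [-0.2, 0.7, -3.1]
gripper_width: 39.7
gripper_force: 45.0
```

```bash
python3 - <<'E'
from h import *
s=env.state();c=np.r_[s['ee_pos'],180,0,s['ee_rot'][2]];np.save('cmd.npy',c);print(c,s['ee_rot'],s['force'])
T=grab('scene');a=cv2.resize(T['image'][150:270,100:230],None,fx=5,fy=5,interpolation=3)
zb=c[2]-11.5+4;t=np.radians(c[5])
for p in[(70,38),(70,-38),(-70,38),(-70,-38)]:
    w=[c[0]+p[0]*np.cos(t)-p[1]*np.sin(t),c[1]+p[0]*np.sin(t)+p[1]*np.cos(t),zb]
    u=proj(T,w)[0];cv2.circle(a,tuple(int(v) for v in (u-[100,150]+.5)*5),3,(255,0,255),-1)
cv2.imwrite('pics/c8.png',a)
E
python3 go.py 482.8 -244.8 30 0 10.9
```

```text
[ 483.52144916 -243.99344725  109.52130039  180.            0.
   11.02327476] [ 1.79979541e+02 -2.92050836e-02  1.10232748e+01] [-0.15942407  0.68214206 -3.06003823]
-0.0009 0.0007 0.0795 0.0 -0.0 0.1  rows>= 2
```

View pics/c8.png

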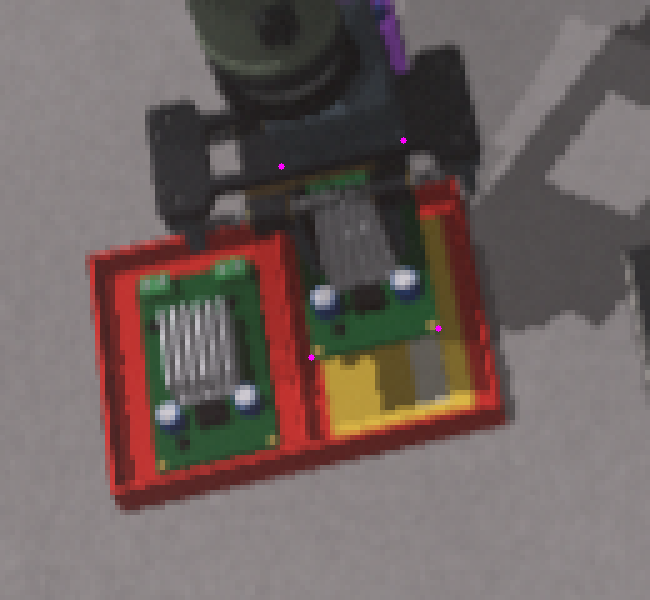

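The marks at (311,357) and (438,328) sit on the board's corners, so it is centred in the grip. I'll lower it.

Emit:
send_rows(targets="0 0 0.01 0 0 0 33;-0.0005 0 0.025 0 0 0 33;-0.0005 0 0.042 0 0 0 33;-0.0005 0 0.058 0 0 0 33;-0.0005 0 0.07 0 0 0 33;-0.0005 0 0.078 0 0 0 33;-0.0005 0 0.082 0 0 0 33;-0.0005 0 0.084 0 0 0 33;-0.0005 0 0.084 0 0 0 33;-0.0005 0 0.084 0 0 0 33;-0.0005 0 0.084 0 0 0 33")

```text
time_s: 21.27
ee_pos: [483.2, -245.1, 25.9]
ee_rot: [179.9, -0.1, 11.0]
force: [-0.5, -0.4, -2.6]
gripper_width: 40.0
gripper_force: 45.0
```

Emit:
send_rows(targets="0 0 0.001 0 0 0 33;0 0 0.002 0 0 0 33;0 0 0.003 0 0 0 33;0 0 0.0035 0 0 0 33;0 0 0.004 0 0 0 33;0 0 0.004 0 0 0 33;0 0 0.004 0 0 0 33")

```text
time_s: 21.85
ee_pos: [482.6, -244.8, 21.1]
ee_rot: [-180.0, 0.0, 11.0]
force: [-0.2, -0.4, -2.5]
gripper_width: 40.1
gripper_force: 45.0
```

Emit:
send_rows(targets="0 0 0.0005 0 0 0 33;0 0 0.001 0 0 0 33;0 0 0.0015 0 0 0 33;0 0 0.002 0 0 0 33;0 0 0.002 0 0 0 33;0 0 0.002 0 0 0 33")

```text
time_s: 22.35
ee_pos: [482.6, -244.8, 19.1]
ee_rot: [180.0, 0.0, 10.9]
force: [0.7, -0.7, -2.4]
gripper_width: 39.7
gripper_force: 45.0
```

Emit:
send_rows(targets="0 0 0.0004 0 0 0 33;0 0 0.0008 0 0 0 33;0 0 0.0011 0 0 0 33;0 0 0.0011 0 0 0 33;0 0 0.0011 0 0 0 33")

```text
time_s: 22.77
ee_pos: [482.7, -244.9, 18.5]
ee_rot: [180.0, -0.0, 11.0]
force: [-2.7, 0.3, 3.6]
gripper_width: 39.6
gripper_force: 45.0
```

Contact at about +6 N net. I'll release gently and rise.

Emit:
send_rows(targets="0 0 0 0 0 0 44;0 0 0 0 0 0 46;0 0 0 0 0 0 50;0 0 0 0 0 0 56;0 0 0 0 0 0 60;0 0 0 0 0 0 60;0 0 -0.01 0 0 0 60;0 0 -0.03 0 0 0 60;0 0 -0.06 0 0 0 60;0 0 -0.1 0 0 0 60;0 0 -0.135 0 0 0 60;0 0 -0.15 0 0 0 60")

```text
time_s: 23.77
ee_pos: [484.8, -246.0, 174.0]
ee_rot: [179.7, -0.4, 11.0]
force: [0.9, -0.8, 0.2]
gripper_width: 54.4
gripper_force: 0.0
```

Emit:
send_rows(targets="-0.03 0.03 -0.02 0 0 0 60;-0.05 0.06 -0.02 0 0 0 60;-0.07 0.1 -0.02 0 0 0 60;-0.09 0.13 -0.02 0 0 0 60;-0.1 0.16 -0.02 0 0 0 60;-0.1 0.19 -0.02 0 0 0 60;-0.1 0.21 -0.02 0 0 0 60;-0.1 0.22 -0.02 0 0 0 60;-0.1 0.22 -0.02 0 0 0 60;-0.1 0.22 -0.02 0 0 0 60;-0.1 0.22 -0.02 0 0 0 60;-0.1 0.22 -0.02 0 0 0 60")

```text
time_s: 24.77
ee_pos: [426.3, -478.3, 188.4]
ee_rot: [-180.0, 0.0, 11.0]
force: [0.2, 0.1, -0.2]
gripper_width: 54.5
gripper_force: 0.0
```

```bash
python3 - <<'E'
from h import *
s=env.state();print(s['ee_pos'],s['force'])
T=grab('top');a=cv2.resize(T['image'][105:275,255:480],None,fx=3.5,fy=3.5,interpolation=3);cv2.imwrite('pics/c9.png',a)
E
```

```text
[ 426.30300231 -478.31222774  188.43627939] [ 0.24801891  0.13291982 -0.2028762 ]
```

View pics/c9.png

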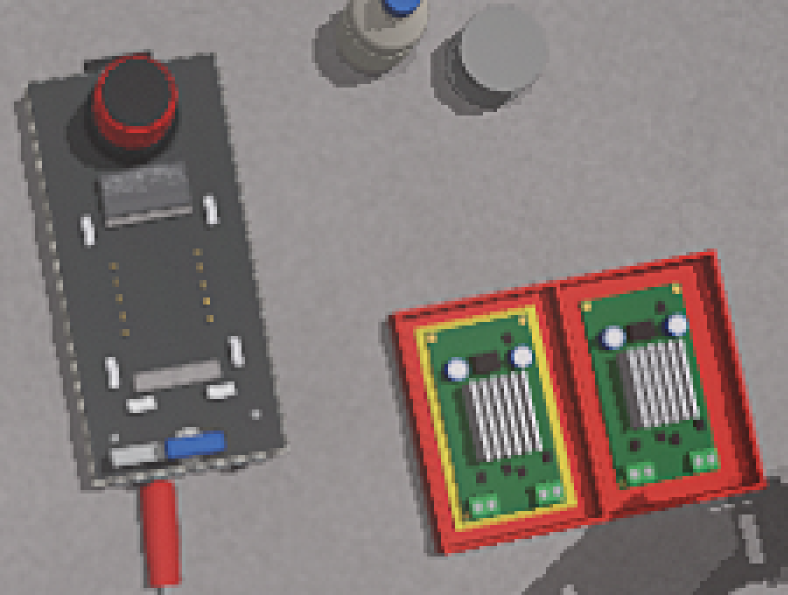

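The board lies centred on the card at (505,420) with a yellow border all round. The finger is open at (165,450), and the reject and bystanders are undisturbed.

```bash
python3 -c "
from workcell import env
print(env.job_done())"
```

```text
the job is handed in; nothing more can be done
None
```

The failed board now lies flat, heat sink up, on the yellow card in the free bay; its fixture's finger is left open about 88° aside, the earlier reject looked untouched in the last picture, the arm never went to the passed board's fixture, and the job is handed in at about 25 s.

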